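Centre and hold a boss in the tack-welding fixture

ROBOT

A 7-joint arm with a two-finger parallel gripper is mounted at the origin on the work surface. World frame = base frame: x ahead of the robot, y to its left, z up, the work surface at z = 0. Lengths are in m, angles in rad, forces in N, time in s.
With the tool pointing down it reaches from about 0.4 to 0.9 m from the base axis. Payload 5.5 kg.
Tool frame: the origin (TCP) lies at the very end of the fingers, on their centre line; the grasp point (between the pads) lies 19 mm behind it (tcp_to_grasp is the distance from the TCP to the grasp point, in m); z points along the fingers, y is the line along which they close (so a half turn about z gives the same grasp; the last joint's range is limited). The gripper opens to 85 mm and grips with 20 to 120 N. Pads are 22 mm wide; open, the fingers measure 114 mm over their backs; the gripper's body (76 mm by 85 mm) begins 54 mm behind the grasp point. The pads swing forward as they close: fully open they stand 13 mm farther back than shut.
Start: joints at [1.413, 0.501, -0.427, 1.55, 0.221, 1.138, -0.21], TCP at [0.266, -0.593, 0.231] pointing down, gripper open.
Joint ranges: [-2.88, 2.88], [-0.31, 2.03], [-1.54, 1.56], [0.2, 2.42], [-1.41, 4.55], [0.19, 2.02], [-2.57, 2.57]. Speed limits (rad/s): [2.57, 2.57, 3.14, 3.14, 3.14, 3.14, 3.14].

INTERFACE

Orientations are given as a unit quaternion [w, x, y, z].
In Python, from rig import * gives the robot as it stands. Calls block until the motion is done:
- move_pose(position, orientation): joint-space move of the TCP to a pose.
- movel(position, rotation=None, speed=0.15): straight line of the TCP; rotation=None keeps the orientation; speed is the mean speed in m/s.
- goto_joints(angles): joint-space move.
- grip(opening, squeeze=None): finger opening in m; squeeze is the grip in N (None keeps the last); returns when the fingers have stopped.
- pause(seconds).
- solve_ik(position, orientation): joint angles nearest the present ones, or None.
- observe(): the state.
- camera(name): name is "side" or "top" or "wrist"; returns the picture (400x640x3 uint8, blue, green, red); there is no depth.
- camera_info(name): a dict with "fx", "fy", "cx", "cy" (pixels), "camera_from_world" (4x4, takes a point from world to camera coordinates). Camera axes: x right, y down, z forward; pixel columns grow to the right and rows downward; lengths in m; the calibration is good to about 2 mm. A picture is of the moment at which its call begins: read the wrist's pose just before it. camera_info takes no time and is no camera call; for the wrist camera it gives the pose at the moment of the call.
A pose or a line that the arm cannot do raises PlanningError and nothing moves.
- finish_job(): hands the job in; it is judged then, once.
The state is a dict: "time_s": time; "joint_positions": joint angles; "joint_vel": joint speeds; "joint_torque": joint torques, N m; "tcp_pos": TCP position; "orientation": TCP orientation; "force": force on the tool from outside, world axes, zero at the start; "moment": the same for the moment, N m; "grip_width": finger opening in m; "finger_force": force on a finger pad.
Only numpy, scipy, OpenCV 4.12 (cv2) and the standard library are available. Lean on these libraries where they do the work, as an engineer would, in place of code of your own. Each camera call takes 0.05 s, during which the arm holds its last target. There are 200 camera calls.

TASK

Get the loose steel boss ready for tacking: slide the blue hold-down head (it has an upright black handle) fully home against its end stop, and only then push the yellow palm knob down until the top of the brass bush lies within the red band on the stem, so that the sprung nose centres the boss on the plate and holds it flat. The program finishes while still holding the knob there; do not let it come up, and leave everything else on the bench where it is.

Things in the scene. Friction and masses are not known exactly. Their poses are not given: they have to be found in the camera images.
- fixture: Fixed fixture. Origin under the centre of its grey base plate, 300 (x) x 500 (y) x 12 mm, on the bench. Bright work plate 150 x 150 mm, top 38 mm above the bench, held by two closed toggle clamps with red handles (to 63 mm high) near the -x edge. White guide rail parallel to y at x = +80 mm; blue end stop (60 mm high) at its -y end.
- head (a joint): Travel of the blue sliding head along the rail, m: 0 parked at +y, growing towards the fixture's -y, 0.160 home against the end stop. About 5 N friction, 12 N s/m damping; stays where left. Its 34 mm wide arm reaches over the plate towards the fixture's -x (top 116 mm above the bench) and ends in a brass guide bush 38 mm across, top 124 mm above the bench.
- handle (a point): Middle of the head's upright black handle: vertical round bar 25 mm thick, 68 mm tall (118 to 186 mm above the bench, this point at 155 mm), above the rail, free on both sides along the rail; moves with the head. 132 mm from the knob's axis, towards the fixture's +x.
- plunger (a joint): How far the yellow knob and its 16 mm stem are pushed down through the bush, m: 0 up (a spring returns it), 0.040 at most. The 8 mm red band passes the bush top from 0.026 to 0.034. With the head home the nose meets the boss at about 0.020. Push needed: 3 N at first, 5 N at 0.020, then with the cushion spring 9 N, about 15 N at 0.030 and 17 N at 0.034.
- knob_top (a point): Centre of the flat top (34 mm across) of the yellow mushroom palm knob, 44 mm across and 25 mm tall, on the upright stem at the end of the head's arm; 194 mm above the bench when the knob is up; moves with head and knob. Straight above the plate's centre when the head is home.
- nose: Sprung nose under the stem: steel disc 34 mm across with a brass taper pilot 12 mm long, 12 mm across at its tip and 21 mm at its root, that enters the boss and centres it. It gives upwards on a cushion spring of 3 N preload and 0.5 N per mm. Origin: centre of the disc's underside, 74 mm above the bench when the knob is up.
- boss: Loose steel ring (boss) 44 mm across, 16 mm tall, bore 22 mm, lying flat on the work plate at first up to 4 mm off the plate's centre; origin at the centre of its underside. Oiled steel, slides easily.
- station (a point): Centre of the top face of the work plate (crossing of two scribed lines), where the boss belongs; 38 mm above the bench.
- spare_boss: Bystander: another steel ring 44 mm across, 16 mm tall, lying on the fixture's base plate near its -x, +y corner; origin at the centre of its underside.
- square: Bystander: red steel setting square, foot 100 x 20 mm and 12 mm thick with a leg 80 mm tall, standing on the base plate's +x, -y corner; origin at the middle of its foot, underside.
- hammer: Bystander: hammer lying on the bench beside the fixture; origin about the middle of its underside.
- brush: Bystander: brush lying on the bench beside the fixture.
- wrench: Bystander: steel wrench lying on the bench beside the fixture.
- spray: Bystander: grey trigger-spray bottle with a green spray head, 64 mm across, 190 mm tall, standing on the bench to the robot's right; origin at the centre of its underside.
- done_plate: Bystander: finished plate 150 x 150 x 6 mm with its boss welded on (22 mm tall in all), lying on the bench to the robot's right; origin at the centre of its underside.
Not all that is in view belongs to the job. Leave any green, orange or turquoise look-alike of the boss alone.

How it is judged:
On the way:
1. The head is home against its end stop (within 4 mm) with the knob still up (value of joint head above 0.156 m and value of joint plunger below 0.008 m), for 0.2 s.
At the end, for the whole second after the job is handed in: Through the last second: fingers press the knob, with over 6 N, 26 to 34 mm down (bush top in the red band); head within 4 mm of its stop; nose presses the boss with over 4 N; boss still, flat on the plate (3 mm, 0.04 rad) and within 2.5 mm of the scribed cross (value of joint head above 0.156 m and value of joint plunger between 0.026 and 0.034 m and contact force between nose and boss above 4 N and contact force between the fingers and fixture above 6 N and horizontal distance between boss and station below 0.0025 m and angle between boss's own z axis and vertical below 0.04 rad and height (world z) of boss below 0.041 m and linear speed of boss below 0.01 m/s); the arm keeps its last pose, push and grip.
It fails at once if the knob is pushed down more than 10 mm while the head is more than 10 mm short of its end stop (value of joint plunger above 0.01 m and value of joint head below 0.15 m).
It fails at once if a bystander (spare boss, square, hammer, brush, wrench, spray bottle, finished plate) is moved more than 20 mm (distance of any of spare_boss, square, hammer, brush, wrench, spray, done_plate from where it was at the start of the episode above 0.02 m).
It also fails if it takes over 38 s, if anything falls off the work surface, if the arm or the gripper's body presses on something with over 40 N, if the wrist force passes 120 N, or if a joint passes its speed limit or range.

## Working session

There is one attempt and no reset: what is moved stays moved. The work goes in short steps, each a Python script; the robot and the scene stay as the last script left them, time stands still between calls to the robot, and variables do not carry over. Pictures are saved under pics/ and viewed, at most 10 in all, crops included, and the job is handed in when it is done.

```bash
mkdir -p pics; ls; python3 - <<'E'
from rig import *
import cv2
for n in("side","top"):
    cv2.imwrite(f"pics/{n}0.png",camera(n)); i=camera_info(n); print(n,i)
s=observe(); print(s)
E
```

```text
pics
side {'fx': 468.72437551597665, 'fy': 468.72437551597665, 'cx': 318.60771194239766, 'cy': 196.70065689532146, 'camera_from_world': array([[ 0.9033176 , -0.42884857,  0.01030592, -0.45505863],
       [-0.2245123 , -0.49310653, -0.84049996,  0.21908902],
       [ 0.36552912,  0.7569246 , -0.54171358,  1.23546172],
       [ 0.        ,  0.        ,  0.        ,  1.        ]])}
top {'fx': 398.0311389956808, 'fy': 398.0311389956808, 'cx': 322.78868890968226, 'cy': 199.4185672866196, 'camera_from_world': array([[ 1.44587605e-02, -9.99831323e-01, -1.13256220e-02,
        -4.09449324e-04],
       [-9.80671395e-01, -1.19694684e-02, -1.95295538e-01,
         5.13897763e-01],
       [ 1.95127034e-01,  1.39304449e-02, -9.80679042e-01,
         1.27098426e+00],
       [ 0.00000000e+00,  0.00000000e+00,  0.00000000e+00,
         1.00000000e+00]])}
{'time_s': 0.1, 'joint_positions': array([ 1.41318663,  0.50173427, -0.42682969,  1.55135796,  0.22079706,
        1.13829731, -0.21027921]), 'joint_vel': array([-0.00080307, -0.00377245,  0.00045797, -0.00118514,  0.00061272,
       -0.00032522,  0.00089055]), 'joint_torque': array([-1.06869274e-02, -5.70818603e+01, -5.83818108e+00, -2.81747532e+01,
        1.05214817e-02,  5.70506905e-03,  2.48462754e-06]), 'tcp_pos': array([ 0.26524565, -0.59272885,  0.23037224]), 'orientation': array([-8.58416632e-04,  9.77936686e-01,  2.08899686e-01, -1.48551770e-04]), 'force': array([ 0.1703805 ,  0.09513132, -0.68093429]), 'moment': array([ 0.04711029, -0.02530807, -0.02948998]), 'finger_force': 0.0, 'grip_width': 0.08539251489251076}
```

View pics/side0.png

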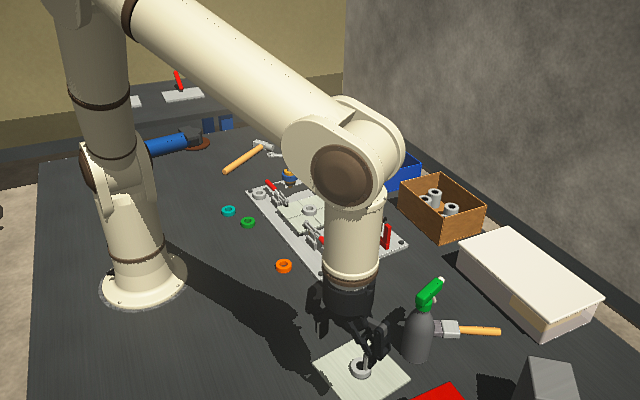

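View pics/top0.png

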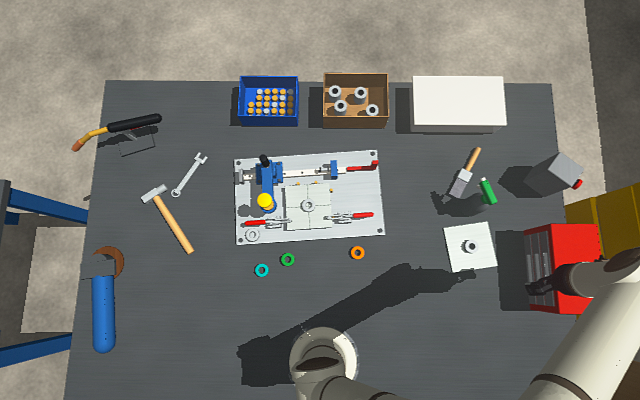

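The side view is largely blocked by the arm. In the top view, +x is up and +y is left:
- Base plate corners are at about (234,158), (380,150), (385,235) and (237,245).
- The yellow knob is at (265,201) and the black handle at (264,160), on the blue head at (268,173).
- The end stop is the blue block at (334,170) and the boss is at (308,206).

Possible mix-ups:
- **Handle:** the black hacksaw grip at (135,122).
- **Blue head:** the end stop (334,170) and the blue bin (268,100).
- **Boss:** the spare (252,235), the green, orange and turquoise rings (288,259), (357,252) and (262,270), the done plate's boss (471,246), and the rings in the box.

I choose the knob at (265,201), the handle at (264,160) and the boss at (308,206).

```bash
cat > h.py <<'E'
from rig import *
import numpy as np, cv2
def ray(info,uv,z):
    T=np.array(info["camera_from_world"]);R,t=T[:3,:3],T[:3,3];o=-R.T@t
    d=R.T@np.array([(uv[0]-info["cx"])/info["fx"],(uv[1]-info["cy"])/info["fy"],1.])
    return o+d*(z-o[2])/d[2]
def proj(info,p):
    c=(np.array(info["camera_from_world"])@np.r_[p,1])[:3]
    return np.array([info["fx"]*c[0]/c[2]+info["cx"],info["fy"]*c[1]/c[2]+info["cy"]])
def blobs(img,lo,hi,box,amin=15):
    x0,y0,x1,y1=box
    m=cv2.inRange(cv2.cvtColor(img[y0:y1,x0:x1],cv2.COLOR_BGR2HSV),lo,hi)
    n,l,s,c=cv2.connectedComponentsWithStats(m)
    return [(c[i]+[x0,y0],s[i]) for i in range(1,n) if s[i][4]>=amin]
E
python3 - <<'E'
from h import *
im=cv2.imread("pics/top0.png");I=camera_info("top")
for c,s in blobs(im,(20,120,100),(35,255,255),(230,145,390,250)): print("yellow",c,s,ray(I,c,.190))
for c,s in blobs(im,(100,120,50),(125,255,255),(230,145,390,250)): print("blue",c,s,ray(I,c,.06))
for c,s in blobs(im,(0,0,0),(180,255,45),(230,145,390,180)): print("black",c,s,ray(I,c,.186))
m=cv2.inRange(cv2.cvtColor(im,cv2.COLOR_BGR2GRAY),150,255);m[:140]=0;m[255:]=0;m[:,:225]=0;m[:,395:]=0
cs,_=cv2.findContours(cv2.morphologyEx(m,cv2.MORPH_CLOSE,np.ones((9,9))),0,2)
q=cv2.minAreaRect(max(cs,key=cv2.contourArea)); 
P=np.array([ray(I,p,.012) for p in cv2.boxPoints(q)]);print(P,P.mean(0),np.linalg.norm(P-np.roll(P,1,0),axis=1))
cv2.imwrite("pics/crop1.png",cv2.resize(im[145:250,228:392],None,fx=4.8,fy=4.8,interpolation=2))
E
```

```text
yellow [264.84313725 200.76960784] [ 27  48  16  17 204] [0.47995024 0.17630384 0.19      ]
blue [268.9251497 178.8742515] [ 26  15  27  53 668] [0.57968333 0.18701672 0.06      ]
blue [333.56122449 167.93877551] [100  15   8  16  98] [ 0.61990182 -0.02819994  0.06      ]
black [264.3220339  161.16949153] [30 10  9 12 59] [0.60319585 0.18380228 0.186     ]
[[ 0.66069669  0.33308865  0.012     ]
 [ 0.70395707 -0.18580327  0.012     ]
 [ 0.40505155 -0.20177531  0.012     ]
 [ 0.36385575  0.29535487  0.012     ]] [0.53339027 0.06021623 0.012     ] [0.29922965 0.52069212 0.29933194 0.49883415]
```

View pics/crop1.png

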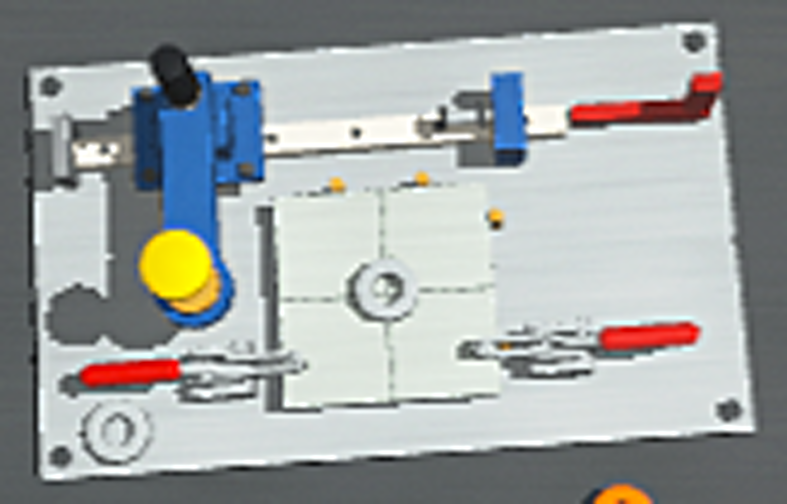

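The crop shows the yellow knob top at crop (175,265), the handle top at (167,58), the scribed cross under the boss at about (385,294), and base corners at (30,68), (715,24), (755,430) and (42,478). It confirms the choices.

```bash
python3 - <<'E'
from h import *
I=camera_info("top")
f=lambda u,v,z:ray(I,(228+(u+.5)/4.8-.5,145+(v+.5)/4.8-.5),z)
B=np.array([f(30,68,.012),f(715,24,.012),f(755,430,.012),f(42,478,.012)])
print(B,B.mean(0),np.linalg.norm(B-np.roll(B,1,0),axis=1))
e=(B[1]-B[0])+(B[2]-B[3]); yaw=np.arctan2(e[0],-e[1]); e2=(B[0]-B[3])+(B[1]-B[2]); print("yaw",yaw,np.arctan2(e2[1],e2[0]))
k=ray(I,(264.84,200.77),.186);k2=f(175,265,.194);h=f(167,55,.186);c=f(385,294,.038)
print("knob",k,k2,"handle",h,"cross",c, "dist",np.linalg.norm((h-k2)[:2]))
ux=np.array([np.cos(yaw),np.sin(yaw)]);uy=np.array([-np.sin(yaw),np.cos(yaw)])
for n,p in(("k",k2),("h",h)): print(n,"rel cross",(p-c)[:2]@ux,(p-c)[:2]@uy)
E
```

```text
[[ 0.66278726  0.32033964  0.012     ]
 [ 0.70167274 -0.17871052  0.012     ]
 [ 0.40516224 -0.20309882  0.012     ]
 [ 0.36497942  0.29458313  0.012     ]] [0.53365041 0.05827836 0.012     ] [0.29891957 0.50056283 0.29751179 0.49930149]
yaw 0.0791617709799527 0.0841742908232733
knob [0.48072344 0.17696415 0.186     ] [0.48203062 0.17808948 0.194     ] handle [0.61929047 0.19037645 0.186     ] cross [0.49382849 0.05638446 0.038     ] dist 0.13780868590952763
k rel cross -0.002136588403142 0.12225685246595294
h rel cross 0.13566504583067268 0.12365095239091983
```

```bash
cat >> h.py <<'E'
yaw=0.08; ux=np.array([np.cos(yaw),np.sin(yaw),0]);uy=np.array([-np.sin(yaw),np.cos(yaw),0])
cross=np.array([.4938,.0564,0]); 
def q(a): return np.array([0,np.cos(a/2),np.sin(a/2),0.])  # tool down, tool x at angle a
Z=np.array([0,0,1.])
E
python3 - <<'E'
from h import *
hd=cross+.132*ux
for a in(yaw,yaw+np.pi,yaw-np.pi/2,yaw+np.pi/2):
    print(a,[None if (s:=solve_ik(p,q(a))) is None else np.round(s,2).tolist() for p in(hd+.18*uy+.3*Z,hd+.024*uy+.14*Z,cross+.16*Z)])
E
```

```text
0.08 [[0.26, 0.67, -1.11, 1.43, 0.6, 1.4, -2.34], [0.37, 0.67, -0.8, 1.67, 0.54, 1.04, -2.09], [0.65, 0.48, -1.01, 1.98, 0.5, 0.95, -2.1]]
3.221592653589793 [[0.33, 0.78, -1.3, 1.43, 0.75, 1.49, 0.7], [0.51, 0.78, -1.03, 1.67, 0.73, 1.13, 0.92], [0.83, 0.7, -1.33, 1.98, 0.77, 1.11, 0.81]]
-1.4907963267948965 [[0.33, 0.78, -1.3, 1.43, 0.75, 1.49, 2.27], [-0.99, 1.02, 1.35, 1.72, -1.04, 1.31, -2.47], [-1.16, 0.72, 1.36, 2.03, -0.81, 1.09, -2.47]]
1.6507963267948966 [[0.33, 0.78, -1.3, 1.43, 0.75, 1.49, -0.87], [0.46, 0.73, -0.95, 1.67, 0.66, 1.09, -0.6], [0.76, 0.58, -1.18, 1.98, 0.63, 1.02, -0.64]]
```

```bash
python3 - <<'E'
from h import *
o=q(yaw+np.pi/2); h0=cross+.134*ux+.123*uy
grip(0.0,60)
p=observe()["tcp_pos"]; movel([p[0],p[1],.40])
move_pose(h0+.065*uy+.32*Z,o)
cv2.imwrite("pics/top1.png",camera("top"));cv2.imwrite("pics/wrist1.png",camera("wrist"))
s=observe();print(s["time_s"],s["tcp_pos"],s["grip_width"],s["force"])
E
```

```text
5.4583 [0.61277001 0.25367527 0.31995288] -3.34449284299831e-05 [-0.26643675  0.57843883  0.7029856 ]
```

View pics/wrist1.png

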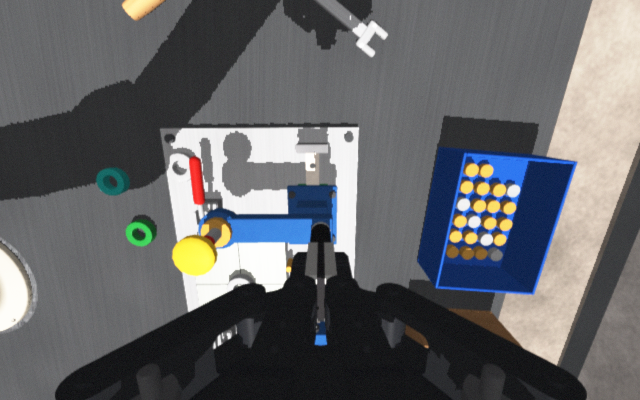

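The wrist view has image up = +y: knob at (194,256), arm running right to the head at (312,210), and a black round at (320,232) that is either the handle top or the fingertips. I'll check this by projection.

```bash
python3 - <<'E'
from h import *
I=camera_info("wrist");T=observe()["tcp_pos"];h0=cross+.134*ux+.123*uy
im=cv2.imread("pics/wrist1.png")
print("tcp px",proj(I,T),"handle top",proj(I,h0+.186*Z),"base",proj(I,h0+.118*Z),"cross",proj(I,cross+.038*Z))
for c,s in blobs(im,(20,120,100),(35,255,255),(150,220,250,290),200):
    k=ray(I,c,.188);print("knob",c,k,"rel",(k-cross)@ux,(k-cross)@uy)
r=ray(I,(320,232),.186);print("hand",r,(r-cross)@ux,(r-cross)@uy)
cv2.imwrite("pics/c2.png",cv2.resize(im[170:310,150:370],None,fx=3.6,fy=3.6,interpolation=2))
E
```

```text
tcp px [319.34418313 257.75732418] handle top [319.62287374 255.37324422] base [319.76407911 231.60974241] cross [239.36258422 283.2385969 ]
knob [197.59422959 251.81645181] [0.49065905 0.18479605 0.188     ] rel 0.007129831834634748 0.12823641272551048
hand [0.61588754 0.21596947 0.186     ] 0.1344490140920568 0.1493025290822115
```

View pics/c2.png

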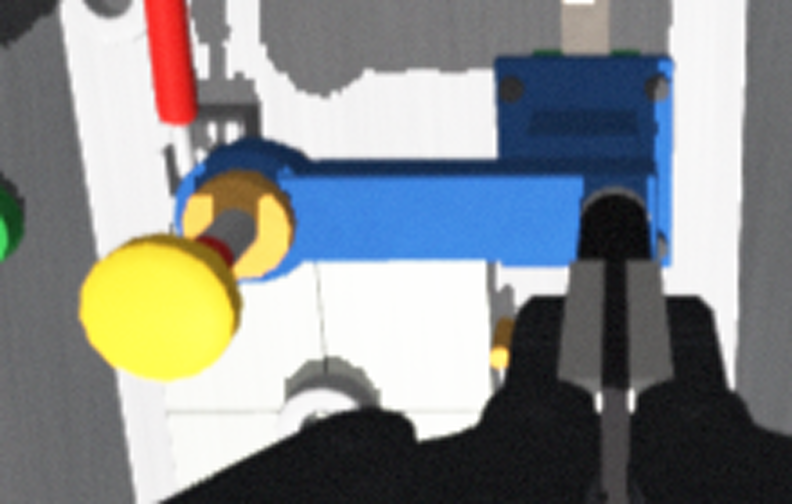

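The handle base is at px (320,228) and its prediction was (320,231). The cross is at px (240,284) against a prediction of (239,283). The model agrees, so I'll descend behind the handle and push.

```bash
python3 - <<'E'
from h import *
h=cross+.133*ux
movel(h+.188*uy+.145*Z,speed=.15)
f0=observe()["force"]
movel(h+.050*uy+.145*Z,speed=.07)
s=observe();print(s["time_s"],(s["tcp_pos"]-cross)@uy,s["force"]-f0)
d=.046
while d>-.005:
    movel(h+d*uy+.145*Z,speed=.04); s=observe();F=(s["force"]-f0)@uy
    print(round(d,3),round((s["tcp_pos"]-cross)@uy,4),round(F,1))
    if F>22: break
    d-=.003
s=observe();print(s["time_s"])
cv2.imwrite("pics/top2.png",camera("top"))
E
```

```text
8.9 0.05019674982857093 [1.55314554 5.12822157 1.72699435]
0.046 0.0458 5.0
0.043 0.0429 5.0
0.04 0.0399 4.1
0.037 0.0368 4.2
0.034 0.0338 3.9
0.031 0.0309 4.8
0.028 0.0279 4.5
0.025 0.0249 4.8
0.022 0.0223 5.2
0.019 0.0221 11.0
0.016 0.0221 15.7
0.013 0.0222 22.2
11.9
```

The force rose to 22 N with the fingers stalled at 22 mm (about 23.5 mm expected), so the head is home. Next I back off and measure the knob.

```bash
python3 - <<'E'
from h import *
h=cross+.133*ux
movel(h+.06*uy+.145*Z,speed=.15)
movel(h+.06*uy+.26*Z,speed=.25)
movel(cross+.09*uy+.26*Z,speed=.25)
s=observe();I=camera_info("wrist");w=camera("wrist");t=camera("top");J=camera_info("top")
cv2.imwrite("pics/wrist3.png",w);cv2.imwrite("pics/top3.png",t)
print(s["time_s"],s["tcp_pos"],"exp knob px",proj(I,cross+.194*Z),proj(J,cross+.194*Z))
for im,K in((w,I),(t,J)):
    e=proj(K,cross+.194*Z).astype(int);b=(max(e[0]-90,0),max(e[1]-90,0),min(e[0]+90,640),min(e[1]+90,400))
    for c,st in blobs(im,(20,120,100),(35,255,255),b,60):
        k=ray(K,c,.188);print(c,st,(k-cross)@ux,(k-cross)@uy)
a=cv2.resize(t[145:250,228:392],(780,500),interpolation=2);cv2.imwrite("pics/c3.png",a)
E
```

```text
13.7167 [0.48765843 0.14483598 0.25956959] exp knob px [318.83816762 317.5996274 ] [305.26484117 196.40422353]
[320.40462428 328.30057803] [ 87  93  12  17 173] 0.0012967513237159684 -0.015710210755650073
```

View pics/wrist3.png

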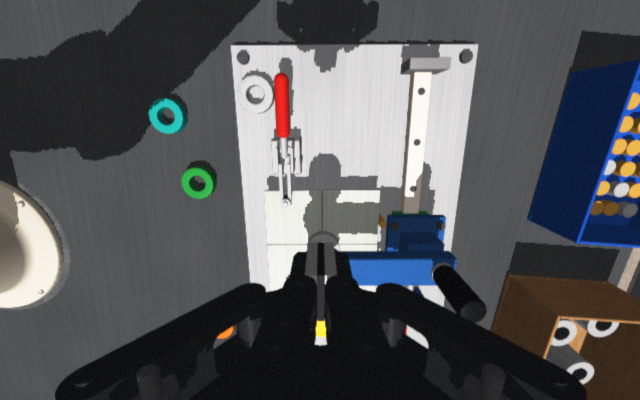

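View pics/c3.png

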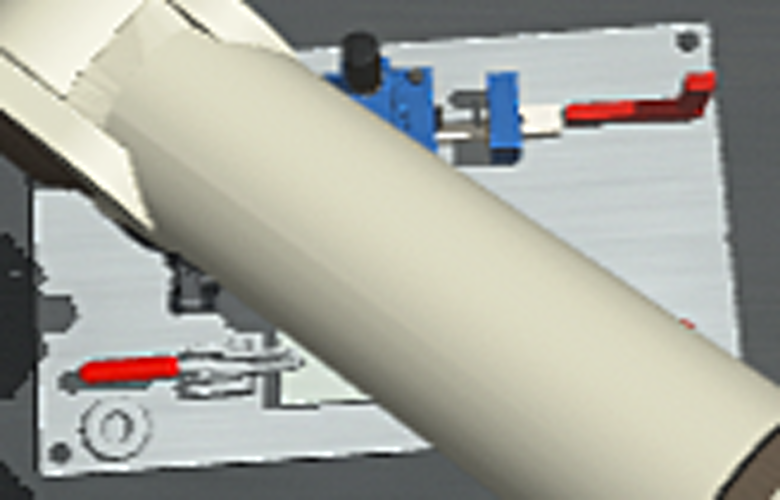

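The wrist view hides the knob behind the fingers, with only a sliver at (320,328). In the top crop the arm also hides it. The handle top is at crop (361,40), the carriage edge at x=435 and the stop at 487, so there is a visible gap with a bumper-like dark bar in it. Before pressing I'll check numerically that the head is really home, from a spot that leaves the knob in view.

```bash
python3 - <<'E'
from h import *
J=camera_info("top")
f=lambda u,v,z:ray(J,(228+u/4.756,145+v/4.762),z)
r=lambda p:np.round([(p-cross)@ux,(p-cross)@uy],4)
print("handle top",r(f(361,40,.186)),"stop face",r(f(487,110,.05)),"stop low",r(f(487,155,.03)),"carr edge",r(f(435,110,.06)))
movel(cross+.20*uy+.30*Z,speed=.3)
s=observe();I=camera_info("wrist");w=camera("wrist")
cv2.imwrite("pics/wrist4.png",w);print(s["time_s"],proj(I,cross+.194*Z),proj(I,s["tcp_pos"]))
movel(cross-.10*ux+.03*uy+.34*Z,speed=.3)
t=camera("top");w=camera("wrist");I2=camera_info("wrist");cv2.imwrite("pics/top5.png",t);cv2.imwrite("pics/wrist5.png",w);print(observe()["time_s"],proj(I2,cross+.194*Z))
for im,K in((t,J),(w,I2)):
    e=proj(K,cross+.194*Z).astype(int);b=(max(e[0]-60,0),max(e[1]-60,0),min(e[0]+60,640),min(e[1]+60,400))
    for c,st in blobs(im,(20,120,100),(35,255,255),b,40): print(c,st,r(ray(K,c,.188)))
a=cv2.resize(t[145:250,228:392],(600,384),interpolation=2);b=cv2.resize(w,(600,375))
cv2.imwrite("pics/c5.png",np.vstack([a,b])[:600]) ; cv2.imwrite("pics/c5.png",cv2.resize(np.vstack([a,b]),(474,600)))
E
```

```text
handle top [ 0.1355 -0.0031] stop face [ 0.1219 -0.0841] stop low [ 0.0942 -0.0823] carr edge [ 0.1216 -0.0473]
14.3583 [319.27769225 381.39625416] [319.32480691 257.71081233]
17.1083 [414.32776085 221.18197625]
[308.75490196 197.96078431] [ 61  54   7  17 102] [-0.0042 -0.0098]
[412.75608061 218.05767894] [  32   34   51   45 1439] [0.     0.0015]
```

View pics/c5.png

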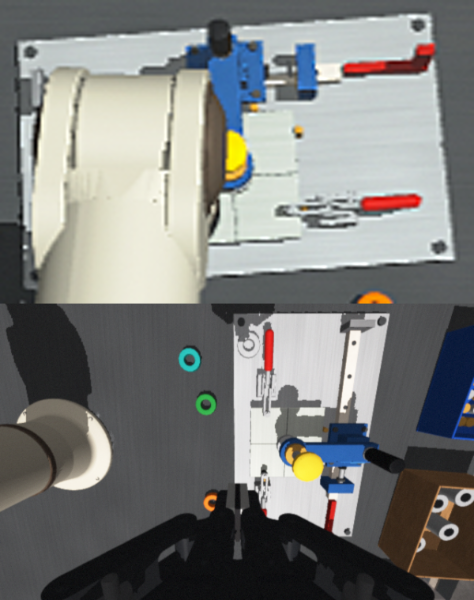

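The knob top measures (0, 1.5) mm from the cross, and the handle agrees within 3 mm. With the hard stall as well, the head is home. Now I press the knob.

```bash
python3 - <<'E'
from h import *
o=q(yaw+np.pi/2); p=cross+.0*uy
movel(p+.24*Z,o,speed=.2); movel(p+.203*Z,speed=.08); pause(.2)
f0=observe()["force"]; z0=None
z=.199
while z>.158:
    movel(p+z*Z,speed=.04); s=observe();F=(s["force"]-f0);a=s["tcp_pos"]
    print(round(z,4),round(a[2],4),np.round(F,1))
    if z0 is None and F[2]>1.5: z0=a[2]
    if F[2]>24 or a[2]<.1645: break
    z-=.003 if z>.172 else .0015
pause(.5);s=observe();print(s["time_s"],s["tcp_pos"],s["force"]-f0,"contact",z0)
t=camera("top");cv2.imwrite("pics/top6.png",t);cv2.imwrite("pics/side6.png",camera("side"))
E
```

```text
0.199 0.1988 [-0.4  0.2 -0.1]
0.196 0.1958 [-0.3  0.6 -0.1]
0.193 0.1933 [-0.4 -0.   3.7]
0.19 0.1902 [0.4 0.5 3.5]
0.187 0.1871 [0.9 0.1 3.7]
0.184 0.1841 [-0.1  1.1  3.6]
0.181 0.1811 [1.7 0.  4.3]
0.178 0.1781 [1.3 0.3 5.5]
0.175 0.1751 [0.2 0.6 4.4]
0.172 0.1725 [-0.7  0.2  9.7]
0.1705 0.1712 [-0.8  0.8 10. ]
0.169 0.1698 [-1.5 -1.1 11.5]
0.1675 0.1684 [-1.5  0.  12.7]
0.166 0.167 [-2.3  0.2 13. ]
0.1645 0.1655 [-1.4  0.4 13.8]
0.163 0.1641 [-2.  -0.4 14.5]
24.2333 [0.49401222 0.05643622 0.1641476 ] [-2.27393737 -0.40214416 14.24335068] contact 0.19325804313779804
```

The force curve matches the description: a jump to 9.7 N after 20 mm and 14.5 N at about 30 mm. One look at the band before handing in.

```bash
python3 - <<'E'
from h import *
I=camera_info("side");e=proj(I,cross+.12*Z).astype(int);print(e)
im=cv2.imread("pics/side6.png");x,y=e
cv2.imwrite("pics/c6.png",cv2.resize(im[max(y-50,0):y+60,x-70:x+70],None,fx=5,fy=5,interpolation=2))
E
```

```text
[307 189]
```

View pics/c6.png

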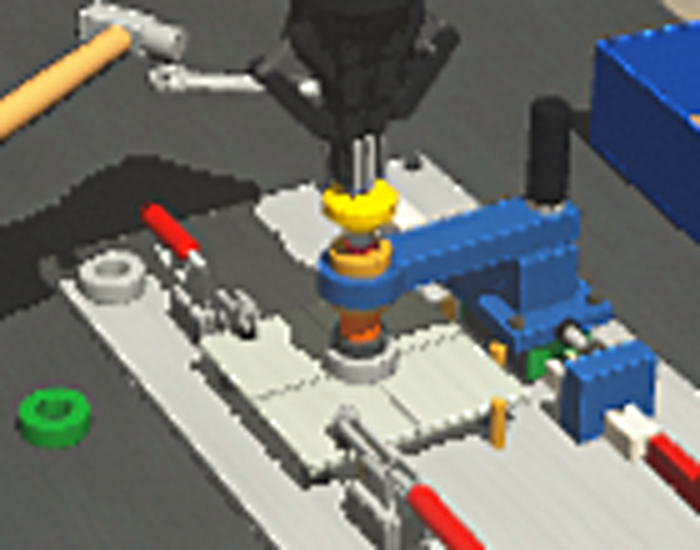

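The side crop shows a sliver of red at the bush top (358,245), the nose seated in the boss (362,350) on the scribed cross, and the stop bolt at (572,335) meeting the head.

```bash
python3 -c "
from rig import *
print(finish_job()); print(observe()['tcp_pos'])"
```

```text
the job is handed in; nothing more can be done
None
the job is handed in; nothing more can be done
```

I handed the job in with the head home against its stop and the knob held about 30 mm down at about 14 N, with the bush top in the red band and the nose seated in the boss on the cross; no verdict came back.

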